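Load a flange on the indexing table and hold the index plunger out

ROBOT

A 6-joint arm with a two-finger parallel gripper is mounted at the origin on the work surface. World frame = base frame: x ahead of the robot, y to its left, z up, the work surface at z = 0. Lengths are in m, angles in degrees, forces in N, time in s.
With the tool pointing down it reaches from about 0.35 to 0.875 m from the base axis. Payload 4.2 kg.
Tool frame: the origin (TCP) lies on the centre line of the jaws, within the pads' length; the fingertips stand 19 mm ahead of it and the grasp point (between the pads) is the TCP; x points along the fingers, y is the direction in which the jaws open and shut, and the axes are right-handed (so a half turn about x gives the same grasp; the last joint's range is limited). The gripper opens to 87 mm and grips with 3 to 60 N. Pads are 19 mm wide; open, the fingers measure 117 mm over their backs; the gripper's body (75 mm by 190 mm) begins 51 mm behind the grasp point.
Start: joints at [80.65, 22.042, 0.453, 0, -68.411, -14.817], TCP at [0.256, 0.57, 0.242] pointing down, gripper open.
Joint ranges: [-179.83, 179.83], [-69.29, 118.12], [-61.27, 80.66], [-181.25, 117.63], [-171.15, -9.14], [-177.46, 177.46]. Speed limits (degrees/s): [159.86, 159.86, 180, 180, 180, 180].

INTERFACE

Orientations are given as a 3x3 rotation matrix whose columns are the frame's x, y, z axes.
In Python, from station import r, viewer, job, spotter gives the robot as it stands.
- The arm moves only by the tool play_rows, never from a script. Its argument "commands" is a list of rows, each an object of numbers: "fingers": the gripper command: -1 is fully open, 1 is shut, values between are in proportion; "tx", "ty", "tz": the shift along the tool's x, y, z normalised to -1 to 1, where 1 is 750 mm; "ax", "ay", "az": the turn, a rotation vector about the tool's x, y, z normalised to -1 to 1, where 1 is pi rad. In form: [{"fingers": .., "tx": .., "ty": .., "tz": .., "ax": .., "ay": .., "az": ..}, ...]. A call has 1 to 5 rows; each row is the pose to reach, as a shift and turn from the pose commanded when the call began, along the tool's axes at that moment, turning the shorter way round; what a row does not reach only later rows make up. A row lasts 1/12 s, in which the tool goes at most 41.7 mm and 7.16 degrees, less where a joint would pass 70% of its speed; a pose out of reach is approached as far as the arm can. A call with a number of a shift or a turn outside -1 to 1 is refused whole. A call with a gripper value outside its range is refused whole. The fingers move at their own pace and stop on an object; the grip force is fixed at half the most. Time passes only in rows, so rows that repeat a pose let the fingers close. It gives the time, the measured TCP pose, the force and the opening at its end, in the units of the state.
- r.sense(): the state, without advancing time (a new reading comes with each control period).
- viewer.capture(name): name is "scene" or "side" or "wrist"; returns a dict with "image" (384x512x3 uint8, red, green, blue), "fx", "fy", "cx", "cy" (pixels), "R" (3x3) and "t" (3): a world point X has camera coordinates R X + t; the wrist camera has in their place "mount" (4x4, takes a point from camera to tool coordinates, whose origin is the TCP and whose axes are the tool frame's). Camera axes: x right, y down, z forward; pixel columns grow to the right and rows downward; lengths in m; the calibration is good to about 2 mm. A picture is of the moment at which its call begins: read the wrist's pose just before it. There is no depth.
- job.finish_job(): hands the job in, once; it reports no verdict.
Trained networks look in a picture, given as the dict that the camera call returned (one of the last four; its "shot" number tells which), for a name from the list of things; names that differ only in an ending like _2 or _b are one class to them, and where a whole thing is asked for, a point or a joint stands for the part that bears it (a point fixed in the world has none). Each returns a list of dicts, best first, with "score" (0 to 1); they miss things now and then, are a little off and sometimes report something else, mostly with a low value. They report only what shows in the picture. A call takes as long as a camera call. They do not tell look-alikes from the thing itself.
- spotter.find_in(name, picture): "uv" ([column, row] in pixels, amid what is visible of it).
- spotter.silhouettes(name, picture): "region" (384x512 bool, what is visible of it) and "uv" ([column, row] in pixels, amid what is visible of it).
The state is a dict: "time_s": time; "joints": joint angles; "joint_velocities": joint speeds; "effort": joint torques, N m; "tcp_pos": TCP position; "ee_rot": TCP orientation; "wrist_force": force on the tool from outside, world axes, zero at the start; "moment": the same for the moment, N m; "gripper_width": opening from 0.0 (shut) to 1.0 (fully open).
Only numpy, scipy, OpenCV 4.12 (cv2) and the standard library are available. Lean on these libraries where they do the work, as an engineer would, in place of code of your own. Each camera call takes 0.05 s, during which the arm holds its last target. There are 200 camera calls.

TASK

Load the oblong two-hole aluminium flange on the indexing table, boss upwards: lower it over the two dowels until it rests flush on the turntable, and only then let go of it. Then grip the black knob of the spring index plunger, pull the plunger straight up as far as it goes so that its pin stands clear of the index hole, and finish still holding it there, so that I can turn the table myself. Do not turn the table, and leave the other things on the bench alone.

Things in the scene. Friction and masses are not known exactly. Their poses are not given: they have to be found in the camera images.
- flange_mid (a point): The work: a loose aluminium flange, 0.35 kg: an oblong plate 120 x 60 x 10 mm with a round boss (40 mm diameter, 34 mm tall, bored) in the middle of its top, lying boss up. This point is on the boss's axis, half-way up: 22 mm above the underside, 12 mm above the plate's top, 22 mm below the boss's top. x runs along the 120 mm, through both dowel holes, z up. A half turn makes no difference.
- flange_hole (a point): Centre, at the underside, of one of the flange's two plain through holes, 12 mm in diameter. They lie on its long centre line, 45 mm either side of the middle; this is the one towards its +x.
- turntable_top (a point): Centre of the top face of the indexing table's steel turntable (172 mm diameter, 48 mm above the bench), which is the flange's seat. x runs along the line of its two dowels, z up; the index plunger stands on its +y side, 74 mm out. Seated flush, flange_mid is 22 mm above this point, with its x parallel to this x, either way round. The table's grey base (180 x 220 mm) is screwed down.
- dowel0_tip (a point): Tip of one of the turntable's two upright steel dowels, 45 mm from the turntable's axis on its +x side: 10 mm in diameter, 13 mm tall, the last 6 mm tapered to a blunt 3 mm nose. They stand 3 mm out of a seated flange.
- dowel1_tip (a point): Tip of the other dowel, 45 mm from the axis on the turntable's -x side.
- plunger_knob (a point): Centre of the grip of the black knob on the spring index plunger. The round knob is 30 mm in diameter from 5 mm below to 7 mm above this point and about 20 mm lower down; its top is 10 mm above, its underside 21 mm below this point. At rest this point is 112 mm above the bench. z is up, the direction of pull. It moves with the plunger.
- bracket_top (a point): Point on the plunger's axis on the top of the fixed bracket arm (34 mm wide, 80 mm above the bench) that carries the plunger over the turntable's rim from a post outside it. A hexagonal nut, 28 mm over corners, and a 16 mm collar stand on it there, 10 mm tall in all.
- plunger (a joint): Lift of the plunger in m: 0 is seated, the 10 mm pin 8 mm deep in the index hole and locking the turntable; 0.012 is fully pulled back against the stop, the pin's nose 4 mm above the turntable. A spring drives it down: about 7 N to start it, 13 N at the stop. It does not latch: let go, it snaps home.
- turntable (a joint): Rotation of the turntable in rad, 0 at the start. The seated pin leaves it about 0.02 rad of play; with the pin out it turns against slight friction.
- round_hub: Bystander: a loose round aluminium hub, 90 mm diameter plate 10 mm thick with a 40 mm boss, 44 mm tall in all, no dowel holes. Origin in the centre of its underside.
- wrench: Bystander: combination wrench lying flat, about 180 mm long, 8 mm thick; origin under its middle, x along it.
- square: Bystander: machinist's square lying flat, stock 90 mm, blade 130 mm, 16 mm thick; origin in its stock, blade along x.
- hammer: Bystander: hammer lying on the bench, along its x.
- screwdriver: Bystander: screwdriver with a wooden handle lying on the bench, along its x.
Things that resemble listed ones, but are neither listed nor needed, are in the scene too. What is shaped like the part that bears flange_mid but green or turquoise is not meant.

How it is judged:
By the outcome, as a careful person would: the job done as asked, in the order asked, and still so for the second after the job is handed in, while the arm keeps its last pose, push and grip.
It also fails if it takes over 48 s, if anything falls off the work surface, if the arm or the gripper's body presses on something with over 40 N, if the wrist force passes 120 N, or if a joint passes its speed limit or range.

## Working session

There is one attempt and no reset: what is moved stays moved. The work goes in short steps, Python scripts to look and compute and a tool call to move; the robot and the scene stay as the last step left them, time stands still between calls to the robot, and variables do not carry over. Pictures are saved under pics/ and viewed, about 8 in all and at most 12, crops included, and the job is handed in when it is done.

Besides the shell and the picture viewer there is one more tool, called after ">>>" as name([rows], argument=value, ...), one row to a line, values as JSON. play_rows: Moves the arm, as the interface text tells. Its arguments: {"type":"object","properties":{"commands":{"type":"array"}},"required":["commands"]}

```bash
ls; mkdir -p pics
cat > h.py <<'E'
import numpy as np, cv2
from station import r, viewer, job, spotter
np.set_printoptions(precision=4,suppress=True)
def cap(n):
    s=r.sense(); p=viewer.capture(n)
    if n=='wrist':
        T=np.eye(4);T[:3,:3]=np.array(s['ee_rot']);T[:3,3]=s['tcp_pos']
        M=np.linalg.inv(T@np.array(p['mount'])); p['Rw'],p['tw']=M[:3,:3],M[:3,3]
    else: p['Rw'],p['tw']=np.array(p['R']),np.array(p['t'])
    return p
def ray(p,uv,z):
    d=p['Rw'].T@np.array([(uv[0]-p['cx'])/p['fx'],(uv[1]-p['cy'])/p['fy'],1]); c=-p['Rw'].T@p['tw']
    return c+d*(z-c[2])/d[2]
def proj(p,X):
    q=p['Rw']@np.array(X)+p['tw']; return np.array([p['fx']*q[0]/q[2]+p['cx'],p['fy']*q[1]/q[2]+p['cy']])
def save(p,f): cv2.imwrite('pics/'+f,cv2.cvtColor(p['image'],cv2.COLOR_RGB2BGR))
def need(X,R,s=None):
    """row numbers to reach pose X,R from present pose"""
    s=s or r.sense(); R0=np.array(s['ee_rot'])
    t=R0.T@(np.array(X)-s['tcp_pos'])/0.75; a=cv2.Rodrigues(R0.T@np.array(R))[0].ravel()/np.pi
    return t,a
E
python3 - <<'E'
from h import *
print(r.sense())
ps={}
for n in ['scene','side','wrist']:
    p=cap(n); save(p,n+'0.png')
    print(n,p['fx'],-p['Rw'].T@p['tw'])
    for k,z in [('flange_mid',.022),('turntable_top',.048),('dowel0_tip',.061),('plunger_knob',.112),('bracket_top',.08),('flange_hole',0.0),('round_hub',0.02)]:
        for d in spotter.find_in(k,p)[:4]: print(' ',k,round(d['score'],2),np.array(d['uv']),ray(p,d['uv'],z))
a=[cv2.imread(f'pics/{n}0.png') for n in ['scene','side']]
cv2.imwrite('pics/a.png',cv2.resize(np.vstack(a),(800,1200))[:, :])
E
```

```text
pics
{'time_s': 0.0, 'joints': array([ 80.6488,  22.0882,   0.3785,  -0.0301, -68.4109, -14.8177]), 'joint_velocities': array([-0.0457, -0.0151,  0.0348,  0.0227,  0.0801, -0.0981]), 'effort': array([ -0.0005, -39.0667,  18.7405,   4.22  ,   0.011 ,  -0.0002]), 'tcp_pos': array([0.2556, 0.5697, 0.2405]), 'ee_rot': array([[-0.0008, -0.4096, -0.9123],
       [-0.002 , -0.9123,  0.4096],
       [-1.    ,  0.0022, -0.0001]]), 'wrist_force': array([ 0.0416, -0.6101,  0.3235]), 'moment': array([-0.0135, -0.0271, -0.001 ]), 'gripper_width': 0.998926127402009}
scene 463.2774617114235 [ 0.9883 -0.7546  1.0708]
  flange_mid 0.89 [126.4 221.4] [ 0.2294 -0.3923  0.022 ]
  flange_mid 0.86 [219.2 187.8] [ 0.342 -0.134  0.022]
  flange_mid 0.76 [249.5 221.8] [ 0.4914 -0.1705  0.022 ]
  turntable_top 0.96 [328.9 160.1] [0.537  0.1502 0.048 ]
  dowel0_tip 0.9 [329.3 159.5] [0.5423 0.1416 0.061 ]
  bracket_top 0.77 [334.7 160. ] [0.564  0.1334 0.08  ]
  flange_hole 0.89 [127.4 219.8] [ 0.2112 -0.3791  0.    ]
  flange_hole 0.69 [224.8 188.7] [ 0.3438 -0.1126  0.    ]
  flange_hole 0.6 [248.2 221.6] [ 
[... 225 characters left out ...]
4844 -0.1805  0.022 ]
  flange_mid 0.82 [216.6 234.8] [ 0.3247 -0.136   0.022 ]
  turntable_top 0.76 [217.  160.4] [0.5329 0.1418 0.048 ]
  dowel0_tip 0.62 [215.7 159.8] [0.5184 0.1276 0.061 ]
  dowel0_tip 0.59 [270.  256.4] [ 0.3412 -0.3128  0.061 ]
  bracket_top 0.69 [207.6 165.7] [0.4578 0.0838 0.08  ]
  bracket_top 0.23 [195.7 141.9] [0.5242 0.2471 0.08  ]
  flange_hole 0.93 [214.  236.6] [ 0.3302 -0.1149  0.    ]
  flange_hole 0.9 [271.3 218.5] [ 0.4933 -0.1576  0.    ]
  flange_hole 0.72 [248.  329.7] [ 0.2135 -0.3874  0.    ]
  round_hub 0.73 [344.3 248. ] [ 0.5243 -0.3781  0.02  ]
  round_hub 0.39 [274.3 215.4] [ 0.4904 -0.172   0.02  ]
wrist 335.33740776900714 [0.3173 0.5439 0.3852]
```

View pics/scene0.png

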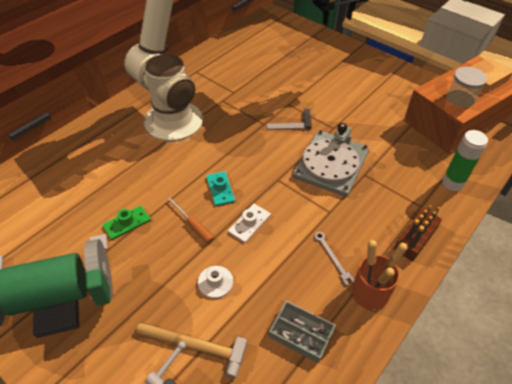

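View pics/side0.png

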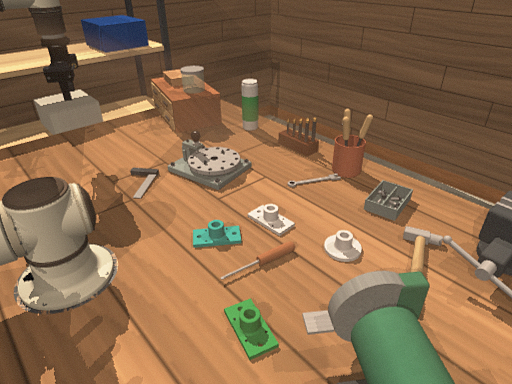

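The scene shows the aluminium flange at about (249,221) and turquoise and green look-alikes at (220,188) and (126,221). The turntable is at (329,160), with the knob at about (343,129) in scene and (195,136) in side.

Run:
```python
from h import *
for n,uv in [('scene',(343,129)),('side',(195,136))]:
    p=cap(n); print(n,ray(p,uv,.112))
    for k,c in [('flange_mid',0),('turntable_top',0),('plunger',0),('plunger_knob',0)]:
        for d in spotter.silhouettes(k,p)[:3]:
            g=d['region']; v,u=np.nonzero(g)
            if len(u)<5: continue
            P=np.array([ray(p,q,.01)[:2] for q in zip(u,v)],np.float32)
            print(k,round(d['score'],2),d['uv'],len(u),cv2.minAreaRect(P))
s=r.sense(); print(s['ee_rot'])
M=cap('wrist'); print(np.array(M['mount']))
```

```text
scene [0.5238 0.2308 0.112 ]
flange_mid 0.94 [248.8, 221.8] 790 ((0.4852575957775116, -0.16548079252243042), (0.06701867282390594, 0.12415388971567154), 2.12723970413208)
flange_mid 0.63 [220.8, 187.6] 600 ((0.33814847469329834, -0.12497217953205109), (0.058491431176662445, 0.12646032869815826), 54.530670166015625)
flange_mid 0.63 [126.7, 222.4] 904 ((0.21599581837654114, -0.38571080565452576), (0.12154959887266159, 0.08544282615184784), 74.61746978759766)
turntable_top 0.8 [329.7, 158.5] 1914 ((0.5228848457336426, 0.19151321053504944), (0.1792576014995575, 0.1845870465040207), 40.569400787353516)
plunger_knob 0.46 [341.8, 128.2] 97 ((0.47178295254707336, 0.3367527723312378), (0.030432188883423805, 0.056855570524930954), 33.49134063720703)
side [0.5119 0.2273 0.112 ]
flange_mid 0.97 [214.3, 232.6] 1009 ((0.3391972482204437, -0.11539268493652344), (0.10693788528442383, 0.12310341000556946), 53.36075210571289)
flange_mid 0.79 [273.0, 219.0] 774 ((0.48979687690734863, -0.1667330265045166), (0.08914288133382797, 0.13066108524799347), 3.4796714782714844)
flange_mid 0.79 [253.3, 328.2] 179
[... 199 characters left out ...]
86006796360016, 0.17996947467327118), 47.798099517822266)
plunger 0.62 [195.2, 136.9] 75 ((0.6313530206680298, 0.4242105185985565), (0.09652863442897797, 0.03165999799966812), 56.90756607055664)
plunger 0.47 [213.4, 162.9] 1200 ((0.5682253241539001, 0.20962616801261902), (0.20347686111927032, 0.18333803117275238), 66.60906982421875)
plunger_knob 0.56 [195.8, 137.0] 88 ((0.6034137010574341, 0.38133931159973145), (0.19887211918830872, 0.03165999799966812), 56.90756607055664)
[[-0.     -0.4094 -0.9124]
 [-0.     -0.9124  0.4094]
 [-1.      0.     -0.    ]]
[[-0.0002 -0.2488  0.9685 -0.1436]
 [ 1.     -0.0011 -0.0001 -0.0012]
 [ 0.0011  0.9685  0.2488 -0.0669]
 [ 0.      0.      0.      1.    ]]
```

```bash
cat >> h.py <<'E'
def down(deg):
    a=np.radians(deg); y=np.array([np.cos(a),np.sin(a),0]); x=np.array([0,0,-1.]); return np.c_[x,y,np.cross(x,y)]
def chain(X,deg,n=None):
    """split the way to X, yaw deg into calls of <=5 rows; prints numbers per call"""
    s=r.sense(); R=np.array(s['ee_rot']); x0=np.array(s['tcp_pos']); y0=np.degrees(np.arctan2(R[1,1],R[0,1]))
    dy=(deg-y0+180)%360-180; d=np.linalg.norm(np.array(X)-x0); 
    n=n or int(max(np.ceil(d/.19),np.ceil(abs(dy)/33),1)); print('from',x0,y0,'d',d,'dy',dy)
    for i in range(n):
        c=x0+(np.array(X)-x0)*i/n; e=(np.array(X)-x0)/n
        Rc=R if i==0 else down(y0+dy*i/n)
        t=Rc.T@e/.75; a=cv2.Rodrigues(Rc.T@down(y0+dy*(i+1)/n))[0].ravel()/np.pi
        print('t %.4f %.4f %.4f a %.4f %.4f %.4f'%(*t,*a))
E
python3 -c "
from h import *
chain([.535,.155,.25],-168)"
```

```text
from [0.2558 0.5702 0.2415] -114.16306678429616 d 0.500413003406658 dy -53.83693321570384
t -0.0038 0.1176 -0.1887 a 0.0997 -0.0000 -0.0000
t -0.0038 0.0537 -0.2158 a 0.0997 0.0000 0.0000
t -0.0038 -0.0154 -0.2218 a 0.0997 0.0000 0.0000
```

>>> play_rows([
  {"fingers": -1,"tx": -0.004,"ty": 0.118,"tz": -0.189,"ax": 0.1,"ay": 0,"az": 0},
  {"fingers": -1,"tx": -0.004,"ty": 0.118,"tz": -0.189,"ax": 0.1,"ay": 0,"az": 0},
  {"fingers": -1,"tx": -0.004,"ty": 0.118,"tz": -0.189,"ax": 0.1,"ay": 0,"az": 0},
  {"fingers": -1,"tx": -0.004,"ty": 0.118,"tz": -0.189,"ax": 0.1,"ay": 0,"az": 0},
  {"fingers": -1,"tx": -0.004,"ty": 0.118,"tz": -0.189,"ax": 0.1,"ay": 0,"az": 0},
])

```text
time_s: 2.17
tcp_pos: [0.3512, 0.4263, 0.2452]
ee_rot: [[-0.0, -0.675, -0.738], [-0.001, -0.738, 0.675], [-1.0, 0.001, -0.001]]
wrist_force: [-0.4, 0.5, -0.3]
gripper_width: 1.0
```

>>> play_rows([
  {"fingers": -1,"tx": -0.004,"ty": 0.054,"tz": -0.216,"ax": 0.1,"ay": 0,"az": 0},
  {"fingers": -1,"tx": -0.004,"ty": 0.054,"tz": -0.216,"ax": 0.1,"ay": 0,"az": 0},
  {"fingers": -1,"tx": -0.004,"ty": 0.054,"tz": -0.216,"ax": 0.1,"ay": 0,"az": 0},
  {"fingers": -1,"tx": -0.004,"ty": 0.054,"tz": -0.216,"ax": 0.1,"ay": 0,"az": 0},
  {"fingers": -1,"tx": -0.004,"ty": 0.054,"tz": -0.216,"ax": 0.1,"ay": 0,"az": 0},
])

```text
time_s: 2.58
tcp_pos: [0.4442, 0.2878, 0.248]
ee_rot: [[0.0, -0.871, -0.492], [-0.001, -0.492, 0.871], [-1.0, 0.0, -0.001]]
wrist_force: [0.0, 0.3, -0.1]
gripper_width: 0.999
```

>>> play_rows([
  {"fingers": -1,"tx": -0.004,"ty": -0.015,"tz": -0.222,"ax": 0.1,"ay": 0,"az": 0},
  {"fingers": -1,"tx": -0.004,"ty": -0.015,"tz": -0.222,"ax": 0.1,"ay": 0,"az": 0},
  {"fingers": -1,"tx": -0.004,"ty": -0.015,"tz": -0.222,"ax": 0.1,"ay": 0,"az": 0},
  {"fingers": -1,"tx": -0.004,"ty": -0.015,"tz": -0.222,"ax": 0.1,"ay": 0,"az": 0},
  {"fingers": -1,"tx": -0.004,"ty": -0.015,"tz": -0.222,"ax": 0.1,"ay": 0,"az": 0},
])

```text
time_s: 3.0
tcp_pos: [0.5371, 0.1491, 0.2506]
ee_rot: [[0.001, -0.98, -0.199], [-0.001, -0.199, 0.98], [-1.0, -0.001, -0.001]]
wrist_force: [-0.3, 0.8, -0.7]
gripper_width: 0.999
```

Run:
```python
from h import *
s=r.sense(); print(s['time_s'],s['tcp_pos'],s['ee_rot'][:,1],s['joints'])
p=cap('wrist'); save(p,'w1.png')
for k,z in [('turntable_top',.048),('dowel0_tip',.061),('dowel1_tip',.061),('plunger_knob',.112),('bracket_top',.08)]:
    for d in spotter.find_in(k,p)[:4]: print(' ',k,round(d['score'],2),np.array(d['uv']),ray(p,d['uv'],z))
```

```text
3.0 [0.5371 0.1491 0.2506] [-0.9801 -0.1987 -0.0005] [ 32.2188  15.0836  -8.4213   0.0894 -66.4955 -20.7921]
  turntable_top 0.88 [257.5 171.2] [0.5352 0.154  0.048 ]
  dowel0_tip 0.6 [254.7 177.2] [0.5373 0.158  0.061 ]
  dowel1_tip 0.69 [254.5 173.3] [0.5383 0.1541 0.061 ]
  plunger_knob 0.83 [257.7 281.1] [0.517  0.2438 0.112 ]
  bracket_top 0.92 [256.  173.8] [0.5375 0.1503 0.08  ]
```

View pics/w1.png

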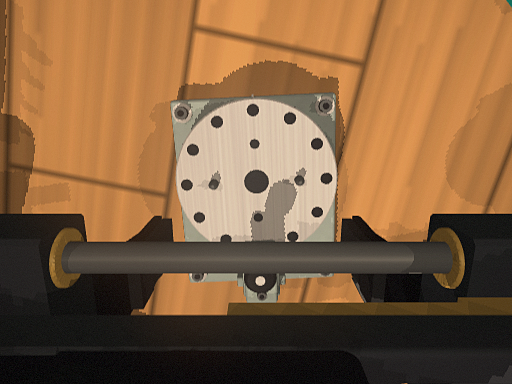

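Run:
```python
from h import *
p=cap('wrist'); save(p,'w2.png')
I=p['image'][95:300,170:345]; cv2.imwrite('pics/w2c.png',cv2.cvtColor(cv2.resize(I,None,fx=3.0,fy=2.9,interpolation=cv2.INTER_CUBIC),cv2.COLOR_RGB2BGR))
for uv in [(257,181.5)]: print(ray(p,uv,.048))
# hole circles: dark blobs on the disc
g=cv2.cvtColor(p['image'],cv2.COLOR_RGB2GRAY); m=(g<60).astype(np.uint8); m[240:]=0
n,l,st,c=cv2.connectedComponentsWithStats(m)
for i in range(1,n):
    if 8<st[i,4]<900: print(c[i],st[i,4],ray(p,c[i],.048))
```

```text
[0.53   0.1712 0.048 ]
[318.4615  99.6154] 13 [0.4872 0.0762 0.048 ]
[250.9014 102.5634] 71 [0.5527 0.0929 0.048 ]
[324.4242  99.5758] 33 [0.4814 0.075  0.048 ]
[178.0385 105.6923] 26 [0.6236 0.111  0.048 ]
[288.04 111.21] 100 [0.5144 0.0935 0.048 ]
[214.6154 114.1731] 52 [0.5863 0.1116 0.048 ]
[252.1538 136.6538] 26 [0.5446 0.1259 0.048 ]
[314.8866 137.2784] 97 [0.4814 0.1133 0.048 ]
[189.8182 142.0545] 55 [0.6063 0.1446 0.048 ]
[337.4783 153.5652] 23 [0.4543 0.1248 0.048 ]
[254.5934 175.3846] 91 [0.5338 0.1652 0.048 ]
[324.1136 172.3295] 88 [0.4628 0.1469 0.048 ]
[296.6818 172.2273] 22 [0.4911 0.1527 0.048 ]
[184.0556 177.537 ] 54 [0.6064 0.1829 0.048 ]
[314.6625 206.125 ] 80 [0.4633 0.1851 0.048 ]
[196.125  210.9464] 56 [0.5879 0.217  0.048 ]
[255.4286 211.0408] 49 [0.5248 0.2038 0.048 ]
[155.8331 229.8523] 677 [0.6278 0.2477 0.048 ]
[357.1139 229.855 ] 676 [0.4107 0.2021 0.048 ]
[289.9259 230.6296] 81 [0.4829 0.2182 0.048 ]
[222.7368 233.0395] 76 [0.5549 0.2363 0.048 ]
```

View pics/w2c.png

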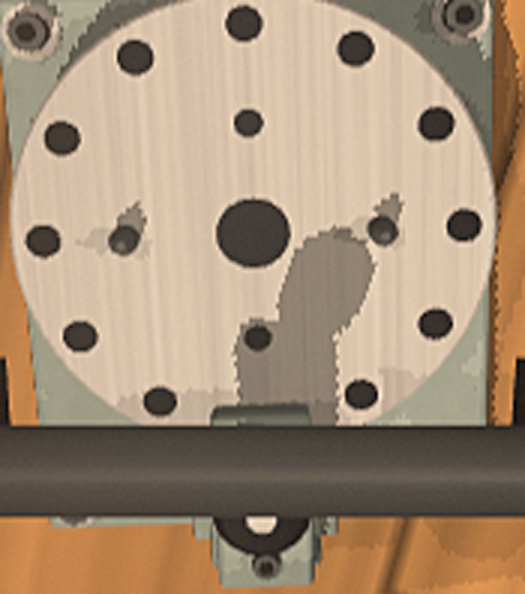

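```bash
cat > tt.py <<'E'
from h import *
def tt():
    s=r.sense(); p=cap('wrist'); s2=r.sense(); print('moved',s2['tcp_pos']-s['tcp_pos'], s['tcp_pos'])
    g=cv2.cvtColor(p['image'],cv2.COLOR_RGB2GRAY); m=(g<70).astype(np.uint8); m[240:]=0
    n,l,st,c=cv2.connectedComponentsWithStats(m)
    P=np.array([ray(p,c[i],.048)[:2] for i in range(1,n) if 15<st[i,4]<200]); 
    hub=[ray(p,c[i],.048)[:2] for i in range(1,n) if 80<st[i,4]<400 and np.hypot(*(c[i]-[256,178]))<25]
    print('hub',hub); h=hub[0]
    d=np.linalg.norm(P-h,axis=1); ring=P[abs(d-.074)<.006]
    from scipy.optimize import least_squares
    # 12 holes equally spaced, one at +y ; unknown centre, angle
    def f(q):
        v=ring-q[:2]; a=np.arctan2(v[:,1],v[:,0])-q[2]; w=np.pi/6; da=(a+w/2)%w-w/2
        return np.r_[np.linalg.norm(v,axis=1)-.074, .074*da]
    q=least_squares(f,[*h,np.radians(14)]).x; print(len(ring),'fit',q[:2],np.degrees(q[2]),'res',np.abs(f(q)).max())
    sm=P[abs(d-.04)<.006]; 
    for a in sm: print('inner',a,np.degrees(np.arctan2(*(a-q[:2])[::-1])),np.linalg.norm(a-q[:2]))
    for d in spotter.find_in('plunger_knob',p)[:2]: print(d, ray(p,d['uv'],.122))
    return p
E
python3 -c "
from tt import *
tt(); tt()"
```

```text
moved [ 0. -0.  0.] [0.5339 0.1551 0.2507]
hub []Traceback (most recent call last):
  File "<string>", line 3, in <module>
    tt(); tt()
    ~~^^
  File "tt.py", line 8, in tt
    print('hub',hub); h=hub[0]
                        ~~~^^^
IndexError: list index out of range
```

```bash
sed -i 's/g<70/g<85/; s/<400 and/<800 and/' tt.py
python3 -c "
from tt import *
tt()"
```

```text
moved [ 0.     -0.0001  0.    ] [0.5339 0.1551 0.2507]
hub [array([0.5346, 0.1648])]
12 fit [0.5347 0.1645] 14.158792884390994 res 0.004500724079689669
inner [0.5445 0.1261] -75.6880024843132 0.03965947032248011
inner [0.4905 0.1542] -166.83308003923733 0.04533875437895713
inner [0.5785 0.1763] 15.028878254473012 0.04542996153857707
inner [0.5247 0.2038] 104.15265700538987 0.04053731259169659
{'uv': [253.1, 278.5], 'score': 0.74} [0.5187 0.2426 0.122 ]
{'uv': [253.4, 170.0], 'score': 0.2} [0.5387 0.145  0.122 ]
```

```bash
python3 -c "
from h import *
chain([.487,-.166,.22],-88)"
```

```text
from [0.534  0.1548 0.2507] -168.06081310964507 d 0.3256796864124622 dy 80.0608131096451
t 0.0136 0.0499 -0.1352 a -0.1483 0.0000 0.0001
t 0.0136 0.1053 -0.0984 a -0.1483 0.0000 0.0000
t 0.0136 0.1383 -0.0406 a -0.1483 0.0000 0.0000
```

>>> play_rows([
  {"fingers": -1,"tx": 0.014,"ty": 0.05,"tz": -0.135,"ax": -0.148,"ay": 0,"az": 0},
  {"fingers": -1,"tx": 0.014,"ty": 0.05,"tz": -0.135,"ax": -0.148,"ay": 0,"az": 0},
  {"fingers": -1,"tx": 0.014,"ty": 0.05,"tz": -0.135,"ax": -0.148,"ay": 0,"az": 0},
  {"fingers": -1,"tx": 0.014,"ty": 0.05,"tz": -0.135,"ax": -0.148,"ay": 0,"az": 0},
])

```text
time_s: 3.83
tcp_pos: [0.5166, 0.0439, 0.2396]
ee_rot: [[-0.002, -0.781, -0.624], [-0.001, -0.624, 0.781], [-1.0, 0.002, 0.001]]
wrist_force: [0.3, -0.3, -0.1]
gripper_width: 0.997
```

>>> play_rows([
  {"fingers": -1,"tx": 0.014,"ty": 0.105,"tz": -0.098,"ax": -0.148,"ay": 0,"az": 0},
  {"fingers": -1,"tx": 0.014,"ty": 0.105,"tz": -0.098,"ax": -0.148,"ay": 0,"az": 0},
  {"fingers": -1,"tx": 0.014,"ty": 0.105,"tz": -0.098,"ax": -0.148,"ay": 0,"az": 0},
  {"fingers": -1,"tx": 0.014,"ty": 0.105,"tz": -0.098,"ax": -0.148,"ay": 0,"az": 0},
])

```text
time_s: 4.17
tcp_pos: [0.5008, -0.0627, 0.229]
ee_rot: [[-0.002, -0.419, -0.908], [-0.001, -0.908, 0.419], [-1.0, 0.001, 0.002]]
wrist_force: [-0.5, -0.1, -0.2]
gripper_width: 1.002
```

>>> play_rows([
  {"fingers": -1,"tx": 0.014,"ty": 0.138,"tz": -0.041,"ax": -0.148,"ay": 0,"az": 0},
  {"fingers": -1,"tx": 0.014,"ty": 0.138,"tz": -0.041,"ax": -0.148,"ay": 0,"az": 0},
  {"fingers": -1,"tx": 0.014,"ty": 0.138,"tz": -0.041,"ax": -0.148,"ay": 0,"az": 0},
  {"fingers": -1,"tx": 0.014,"ty": 0.138,"tz": -0.041,"ax": -0.148,"ay": 0,"az": 0},
  {"fingers": -1,"tx": 0.014,"ty": 0.138,"tz": -0.041,"ax": -0.148,"ay": 0,"az": 0},
])

```text
time_s: 4.58
tcp_pos: [0.4864, -0.1675, 0.2188]
ee_rot: [[-0.001, 0.03, -1.0], [-0.0, -1.0, -0.03], [-1.0, 0.0, 0.001]]
wrist_force: [0.1, 0.5, 0.3]
gripper_width: 1.002
```

Run:
```python
from h import *
for i in range(3): p=cap('wrist')
s=r.sense(); print(s['time_s'],s['tcp_pos'],np.degrees(np.arctan2(*s['ee_rot'][:2,1][::-1])))
p=cap('wrist'); save(p,'w3.png')
for d in spotter.find_in('flange_mid',p)[:3]: print(d, ray(p,d['uv'],.022))
for d in spotter.silhouettes('flange_mid',p)[:3]:
    v,u=np.nonzero(d['region']); P=np.array([ray(p,q,.01)[:2] for q in zip(u,v)],np.float32); print(d['score'],len(u),cv2.minAreaRect(P),u.min(),u.max(),v.min(),v.max())
```

```text
4.7333 [ 0.4872 -0.1656  0.2193] -88.34519429653957
{'uv': [250.4, 173.9], 'score': 0.86} [ 0.481 -0.158  0.022]
{'uv': [215.0, 290.9], 'score': 0.62} [ 0.3436 -0.1208  0.022 ]
0.8 6116 ((0.48329874873161316, -0.16099709272384644), (0.06161663308739662, 0.11994078755378723), 2.876093626022339) 197 309 140 198
0.72 2562 ((0.3315966725349426, -0.11908029019832611), (0.05322473868727684, 0.1092427670955658), 1.5984045267105103) 170 261 274 314
```

View pics/w3.png

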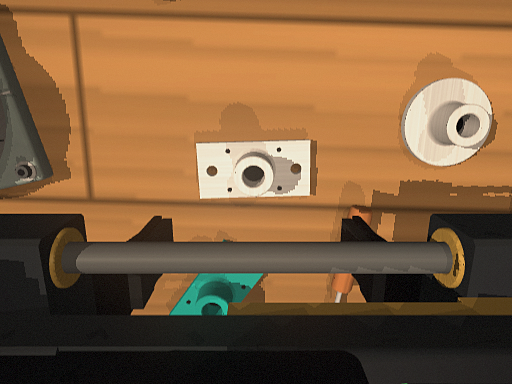

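Run:
```python
from h import *
p=cap('wrist')
for uv,z in [((254,173),.044),((211.5,170.5),.01),((296,169.5),.01),((355,225),.02),((358,210),.03)]: print(uv,ray(p,uv,z))
g=cv2.cvtColor(p['image'],cv2.COLOR_RGB2GRAY); m=(g<95).astype(np.uint8); m[200:]=0;m[:140]=0
n,l,st,c=cv2.connectedComponentsWithStats(m)
for i in range(1,n):
    if 8<st[i,4]<500 and 190<c[i][0]<320: print(c[i],st[i,4],ray(p,c[i],.01), ray(p,c[i],.044))
chain([.4833,-.161,.12],-87.3)
```

```text
(254, 173) [ 0.4868 -0.1615  0.044 ]
(211.5, 170.5) [ 0.4809 -0.1158  0.01  ]
(296, 169.5) [ 0.4847 -0.2063  0.01  ]
(355, 225) [ 0.4273 -0.2728  0.02  ]
(358, 210) [ 0.4477 -0.271   0.03  ]
[313.3387 166.0444] 248 [ 0.4891 -0.2246  0.01  ] [ 0.4954 -0.2186  0.044 ]
[227.5    150.7143] 14 [ 0.5028 -0.1328  0.01  ] [ 0.5078 -0.1356  0.044 ]
[278.7143 149.5   ] 14 [ 0.5057 -0.1868  0.01  ] [ 0.5104 -0.1844  0.044 ]
[268.5714 160.6429] 14 [ 0.4935 -0.1766  0.01  ] [ 0.4993 -0.1752  0.044 ]
[295.641  168.1795] 78 [ 0.4862 -0.2059  0.01  ] [ 0.4928 -0.2016  0.044 ]
[211.5616 170.4247] 73 [ 0.481  -0.1158  0.01  ] [ 0.4881 -0.1203  0.044 ]
[253.0221 173.7491] 271 [ 0.4787 -0.1604  0.01  ] [ 0.486  -0.1606  0.044 ]
[279.2857 188.1429] 14 [ 0.4636 -0.1894  0.01  ] [ 0.4723 -0.1867  0.044 ]
[229.5385 189.1538] 13 [ 0.4608 -0.1353  0.01  ] [ 0.4698 -0.1379  0.044 ]
from [ 0.4872 -0.1654  0.2192] -88.21118804800234 d 0.0994180684751449 dy 0.9111880480023444
t 0.1323 -0.0061 0.0051 a -0.0051 -0.0001 -0.0000
```

```bash
python3 -c "
from h import *
chain([.4837,-.1609,.09],-87)"
```

```text
from [ 0.4872 -0.1654  0.2192] -88.21118804800234 d 0.12936928502742584 dy 1.2111880480023274
t 0.1723 -0.0062 0.0046 a -0.0067 -0.0001 -0.0000
```

>>> play_rows([
  {"fingers": -1,"tx": 0.172,"ty": -0.006,"tz": 0.0046,"ax": -0.0067,"ay": 0,"az": 0},
  {"fingers": -1,"tx": 0.172,"ty": -0.006,"tz": 0.0046,"ax": -0.0067,"ay": 0,"az": 0},
  {"fingers": -1,"tx": 0.172,"ty": -0.006,"tz": 0.0046,"ax": -0.0067,"ay": 0,"az": 0},
  {"fingers": -1,"tx": 0.172,"ty": -0.006,"tz": 0.0046,"ax": -0.0067,"ay": 0,"az": 0},
  {"fingers": -1,"tx": 0.172,"ty": -0.006,"tz": 0.0046,"ax": -0.0067,"ay": 0,"az": 0},
])

```text
time_s: 5.35
tcp_pos: [0.482, -0.1615, 0.0884]
ee_rot: [[-0.006, 0.052, -0.999], [-0.0, -0.999, -0.052], [-1.0, -0.0, 0.006]]
wrist_force: [-0.1, -0.7, 0.8]
gripper_width: 0.998
```

Run:
```python
from h import *
for i in range(2): p=cap('wrist')
p=cap('wrist'); save(p,'w4.png')
for d in spotter.find_in('flange_mid',p)[:2]: print(d, ray(p,d['uv'],.022))
print('mid proj',proj(p,[.4837,-.1609,.044]))
chain([.4837,-.1609,.034],-87)
```

```text
{'uv': [256.3, 201.9], 'score': 0.96} [ 0.4879 -0.1603  0.022 ]
{'uv': [213.9, 307.6], 'score': 0.57} [ 0.4066 -0.1338  0.022 ]
mid proj [256.9383 219.0138]
from [ 0.4856 -0.162   0.0928] -87.00427140665201 d 0.058819353146381356 dy 0.004271406652009091
t 0.0784 -0.0016 0.0029 a -0.0000 -0.0018 -0.0003
```

View pics/w4.png

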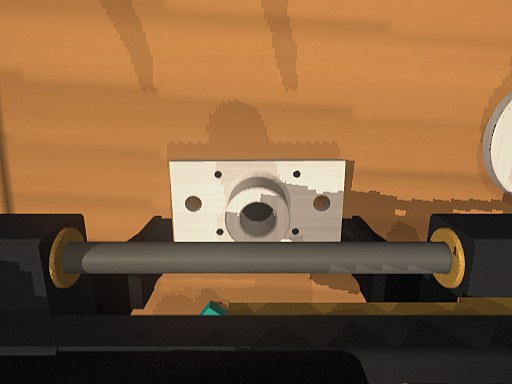

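Run:
```python
from h import *
p=cap('wrist')
g=cv2.cvtColor(p['image'],cv2.COLOR_RGB2GRAY); m=(g<110).astype(np.uint8); m[238:]=0;m[:160]=0
n,l,st,c=cv2.connectedComponentsWithStats(m)
for i in range(1,n):
    if 20<st[i,4]<900 and 175<c[i][0]<340: print(c[i],st[i,4],ray(p,c[i],.01))
```

```text
[259.5 160. ] 136 [ 0.5144 -0.1612  0.01  ]
[296.1081 173.8649] 37 [ 0.506  -0.1869  0.01  ]
[217.7714 174.5714] 35 [ 0.5027 -0.1329  0.01  ]
[272.083  187.2822] 241 [ 0.4956 -0.171   0.01  ]
[320.9024 202.9024] 205 [ 0.486  -0.2061  0.01  ]
[192.9492 203.3446] 177 [ 0.4811 -0.1159  0.01  ]
[219.4516 231.5806] 31 [ 0.4608 -0.1351  0.01  ]
[294.8611 231.3889] 36 [ 0.4637 -0.1894  0.01  ]
```

>>> play_rows([
  {"fingers": -1,"tx": 0.078,"ty": -0.0015,"tz": 0.003,"ax": 0,"ay": -0.0018,"az": 0},
  {"fingers": -1,"tx": 0.078,"ty": -0.0015,"tz": 0.003,"ax": 0,"ay": -0.0018,"az": 0},
  {"fingers": -1,"tx": 0.078,"ty": -0.0015,"tz": 0.003,"ax": 0,"ay": -0.0018,"az": 0},
  {"fingers": -1,"tx": 0.078,"ty": -0.0015,"tz": 0.003,"ax": 0,"ay": -0.0018,"az": 0},
])

```text
time_s: 5.93
tcp_pos: [0.4818, -0.161, 0.0326]
ee_rot: [[-0.004, 0.052, -0.999], [-0.001, -0.999, -0.052], [-1.0, 0.0, 0.004]]
wrist_force: [-0.4, -0.2, -0.4]
gripper_width: 1.002
```

>>> play_rows([
  {"fingers": 1,"tx": 0,"ty": 0,"tz": 0,"ax": 0,"ay": 0,"az": 0},
  {"fingers": 1,"tx": 0,"ty": 0,"tz": 0,"ax": 0,"ay": 0,"az": 0},
  {"fingers": 1,"tx": 0,"ty": 0,"tz": 0,"ax": 0,"ay": 0,"az": 0},
  {"fingers": 1,"tx": 0,"ty": 0,"tz": 0,"ax": 0,"ay": 0,"az": 0},
  {"fingers": 1,"tx": 0,"ty": 0,"tz": 0,"ax": 0,"ay": 0,"az": 0},
])

```text
time_s: 6.35
tcp_pos: [0.4812, -0.161, 0.0321]
ee_rot: [[-0.005, 0.052, -0.999], [-0.0, -0.999, -0.052], [-1.0, 0.0, 0.005]]
wrist_force: [0.9, 0.3, 0.9]
gripper_width: 0.707
```

>>> play_rows([
  {"fingers": 1,"tx": 0,"ty": 0,"tz": 0,"ax": 0,"ay": 0,"az": 0},
  {"fingers": 1,"tx": 0,"ty": 0,"tz": 0,"ax": 0,"ay": 0,"az": 0},
  {"fingers": 1,"tx": 0,"ty": 0,"tz": 0,"ax": 0,"ay": 0,"az": 0},
])

```text
time_s: 6.6
tcp_pos: [0.481, -0.161, 0.0316]
ee_rot: [[-0.006, 0.052, -0.999], [-0.0, -0.999, -0.052], [-1.0, 0.0, 0.006]]
wrist_force: [0.6, -2.6, 0.6]
gripper_width: 0.476
```

>>> play_rows([
  {"fingers": 1,"tx": 0,"ty": 0,"tz": 0,"ax": 0,"ay": 0,"az": 0},
  {"fingers": 1,"tx": 0,"ty": 0,"tz": 0,"ax": 0,"ay": 0,"az": 0},
  {"fingers": 1,"tx": 0,"ty": 0,"tz": 0,"ax": 0,"ay": 0,"az": 0},
])

```text
time_s: 6.85
tcp_pos: [0.481, -0.1611, 0.0316]
ee_rot: [[-0.006, 0.052, -0.999], [-0.0, -0.999, -0.052], [-1.0, 0.0, 0.006]]
wrist_force: [-0.5, -1.8, -0.3]
gripper_width: 0.451
```

```bash
python3 -c "
from h import *
for i in range(4):
  s=r.sense(); print(s['tcp_pos'],s['ee_rot'][:,0],s['gripper_width'],s['wrist_force'],s['joint_velocities']); cap('wrist')
"
```

```text
[ 0.481  -0.1611  0.0316] [-0.0057 -0.0005 -1.    ] 0.451417440536991 [-0.4728 -1.8164 -0.3299] [ 0.01    0.0235  0.0566 -0.036   0.1269  0.0056]
[ 0.481  -0.1611  0.0316] [-0.0057 -0.0005 -1.    ] 0.4508420277512018 [ 0.1629 -0.8527  0.649 ] [ 0.0463  0.0525  0.0552 -0.0116  0.0526  0.0239]
[ 0.481  -0.1611  0.0316] [-0.0056 -0.0005 -1.    ] 0.45350646366645664 [-0.1278 -2.0589  0.2453] [-0.0322 -0.0773  0.0795  0.005   0.0248  0.0045]
[ 0.481  -0.1611  0.0316] [-0.0057 -0.0005 -1.    ] 0.4518827723358207 [-0.657  -2.7827  1.2949] [ 0.0776  0.0323 -0.0117 -0.0004 -0.0705 -0.068 ]
```

>>> play_rows([
  {"fingers": 1,"tx": -0.02,"ty": 0,"tz": 0,"ax": 0,"ay": 0,"az": 0},
  {"fingers": 1,"tx": -0.06,"ty": 0,"tz": 0,"ax": 0,"ay": 0,"az": 0},
  {"fingers": 1,"tx": -0.11,"ty": 0,"tz": 0,"ax": 0,"ay": 0,"az": 0},
  {"fingers": 1,"tx": -0.16,"ty": 0,"tz": 0,"ax": 0,"ay": 0,"az": 0},
  {"fingers": 1,"tx": -0.18,"ty": 0,"tz": 0,"ax": 0,"ay": 0,"az": 0},
])

```text
time_s: 7.47
tcp_pos: [0.4836, -0.1609, 0.1709]
ee_rot: [[0.001, 0.052, -0.999], [-0.001, -0.999, -0.052], [-1.0, 0.001, -0.001]]
wrist_force: [0.8, 0.1, -2.8]
gripper_width: 0.447
```

```bash
python3 -c "
from h import *
s=r.sense();print(s['gripper_width'],s['wrist_force'])
chain([.5341,.167,.17],-165.8,4)
"
```

```text
0.44749432914438514 [ 0.7569  0.1272 -2.7566]
from [ 0.4836 -0.1609  0.1709] -87.00071859606709 d 0.33175060490264396 dy -78.79928140393292
t 0.0002 -0.1083 -0.0225 a 0.1094 -0.0005 -0.0002
t 0.0003 -0.1095 0.0153 a 0.1094 0.0000 0.0000
t 0.0003 -0.0980 0.0513 a 0.1094 0.0000 0.0000
t 0.0003 -0.0749 0.0813 a 0.1094 0.0000 0.0000
```

>>> play_rows([
  {"fingers": 1,"tx": 0,"ty": -0.108,"tz": -0.0225,"ax": 0.1094,"ay": 0,"az": 0},
  {"fingers": 1,"tx": 0,"ty": -0.108,"tz": -0.0225,"ax": 0.1094,"ay": 0,"az": 0},
  {"fingers": 1,"tx": 0,"ty": -0.108,"tz": -0.0225,"ax": 0.1094,"ay": 0,"az": 0},
  {"fingers": 1,"tx": 0,"ty": -0.108,"tz": -0.0225,"ax": 0.1094,"ay": 0,"az": 0},
])

```text
time_s: 7.8
tcp_pos: [0.4939, -0.0768, 0.1656]
ee_rot: [[-0.007, -0.288, -0.958], [0.001, -0.958, 0.288], [-1.0, 0.001, 0.007]]
wrist_force: [0.4, -0.9, -3.4]
gripper_width: 0.451
```

>>> play_rows([
  {"fingers": 1,"tx": 0,"ty": -0.1095,"tz": 0.015,"ax": 0.1094,"ay": 0,"az": 0},
  {"fingers": 1,"tx": 0,"ty": -0.1095,"tz": 0.015,"ax": 0.1094,"ay": 0,"az": 0},
  {"fingers": 1,"tx": 0,"ty": -0.1095,"tz": 0.015,"ax": 0.1094,"ay": 0,"az": 0},
  {"fingers": 1,"tx": 0,"ty": -0.1095,"tz": 0.015,"ax": 0.1094,"ay": 0,"az": 0},
])

```text
time_s: 8.13
tcp_pos: [0.507, 0.0044, 0.1654]
ee_rot: [[-0.007, -0.592, -0.806], [-0.0, -0.806, 0.592], [-1.0, 0.004, 0.006]]
wrist_force: [-0.2, -0.1, -3.9]
gripper_width: 0.451
```

>>> play_rows([
  {"fingers": 1,"tx": 0,"ty": -0.098,"tz": 0.051,"ax": 0.1094,"ay": 0,"az": 0},
  {"fingers": 1,"tx": 0,"ty": -0.098,"tz": 0.051,"ax": 0.1094,"ay": 0,"az": 0},
  {"fingers": 1,"tx": 0,"ty": -0.098,"tz": 0.051,"ax": 0.1094,"ay": 0,"az": 0},
  {"fingers": 1,"tx": 0,"ty": -0.098,"tz": 0.051,"ax": 0.1094,"ay": 0,"az": 0},
])

```text
time_s: 8.47
tcp_pos: [0.5199, 0.0854, 0.1653]
ee_rot: [[-0.007, -0.828, -0.56], [-0.001, -0.56, 0.828], [-1.0, 0.007, 0.004]]
wrist_force: [-0.3, -0.2, -3.7]
gripper_width: 0.452
```

>>> play_rows([
  {"fingers": 1,"tx": 0,"ty": -0.075,"tz": 0.081,"ax": 0.1094,"ay": 0,"az": 0},
  {"fingers": 1,"tx": 0,"ty": -0.075,"tz": 0.081,"ax": 0.1094,"ay": 0,"az": 0},
  {"fingers": 1,"tx": 0,"ty": -0.075,"tz": 0.081,"ax": 0.1094,"ay": 0,"az": 0},
  {"fingers": 1,"tx": 0,"ty": -0.075,"tz": 0.081,"ax": 0.1094,"ay": 0,"az": 0},
  {"fingers": 1,"tx": 0,"ty": -0.075,"tz": 0.081,"ax": 0.1094,"ay": 0,"az": 0},
])

```text
time_s: 8.88
tcp_pos: [0.5321, 0.1647, 0.1652]
ee_rot: [[-0.009, -0.968, -0.25], [-0.002, -0.25, 0.968], [-1.0, 0.009, 0.0]]
wrist_force: [0.0, -0.9, -3.2]
gripper_width: 0.456
```

Run:
```python
from h import *
for i in range(3): p=cap('wrist')
p=cap('wrist'); save(p,'w5.png')
s=r.sense(); print(s['time_s'],s['wrist_force'],s['gripper_width'],s['ee_rot'][:,0])
g=cv2.cvtColor(p['image'],cv2.COLOR_RGB2GRAY); m=(g<85).astype(np.uint8); m[238:]=0
n,l,st,c=cv2.connectedComponentsWithStats(m)
zb=s['tcp_pos'][2]-.0316+.010
for i in range(1,n):
    if 20<st[i,4]<900 and 140<c[i][0]<370: print(c[i],st[i,4],ray(p,c[i],.048),ray(p,c[i],zb))
chain([.5341,.167,.17],-165.8)
```

```text
9.0833 [ 0.1834 -0.537  -3.703 ] 0.4519383619523987 [-0.0063 -0.0007 -1.    ]
[162.3167  64.1667] 60 [0.6215 0.0918 0.048 ] [0.5951 0.0951 0.1445]
[164.9697  90.303 ] 33 [0.6163 0.1095 0.048 ] [0.5919 0.1062 0.1445]
[252.7476  89.6143] 210 [0.5528 0.093  0.048 ] [0.5518 0.0958 0.1445]
[347.7294  90.702 ] 255 [0.4835 0.0762 0.048 ] [0.508  0.0852 0.1445]
[156.5517  90.3793] 58 [0.6224 0.1111 0.048 ] [0.5957 0.1073 0.1445]
[203.7071 103.2121] 198 [0.5863 0.1116 0.048 ] [0.5729 0.1076 0.1445]
[301.7837 103.3221] 208 [0.5144 0.0935 0.048 ] [0.5276 0.0961 0.1445]
[252.9145 135.2991] 117 [0.5445 0.1259 0.048 ] [0.5465 0.1166 0.1445]
[170.1124 139.4157] 178 [0.6059 0.1447 0.048 ] [0.5853 0.1284 0.1445]
[335.5414 139.3204] 181 [0.4814 0.1132 0.048 ] [0.5067 0.1086 0.1445]
[361.5581 150.3837] 86 [0.4589 0.1165 0.048 ] [0.4925 0.1106 0.1445]
[203.1333 190.15  ] 60 [0.5727 0.1783 0.048 ] [0.5643 0.1496 0.1445]
[309.6418 189.5672] 67 [0.4895 0.1569 0.048 ] [0.5118 0.1361 0.1445]
[204.9933 227.8711] 450 [0.5645 0.2096 0.048 ] [0.5592 0.1694 0.1445]
[307.8696 227.7065] 460 [0.4816 0.1888 0.048 ] [0.5069 0.1563 0.1445]
[334.4419 227.8372] 43 [0.4601 0.1835 0.048 ] [0.4933 0.1529 0.1445]
[256.7805 235.8049] 82 [0.5211 0.2061 0.048 ] [0.5318 0.1672 0.1445]
from [0.5327 0.1648 0.1661] -165.78304273373115 d 0.00473089270417905 dy -0.01695726626886085
t -0.0053 -0.0025 0.0024 a 0.0001 0.0003 -0.0020
```

View pics/w5.png

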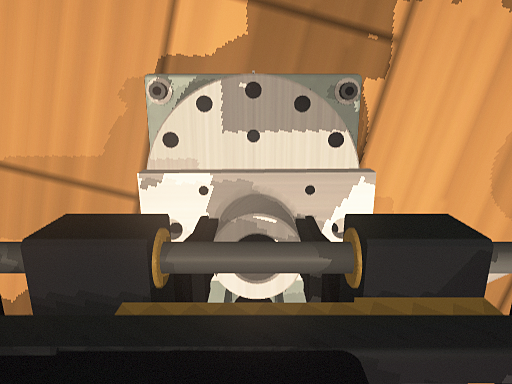

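```bash
cat > fit.py <<'E'
from h import *
def fit():
    for i in range(2): p=cap('wrist')
    p=cap('wrist'); s=r.sense(); print(s['time_s'],s['tcp_pos'],s['wrist_force'],s['gripper_width'],s['ee_rot'][:,0])
    g=cv2.cvtColor(p['image'],cv2.COLOR_RGB2GRAY); m=(g<85).astype(np.uint8); m[238:]=0
    n,l,st,c=cv2.connectedComponentsWithStats(m); zb=s['tcp_pos'][2]-.0316+.010
    for i in range(1,n):
        if 20<st[i,4]<350 and 150<c[i][0]<360: print(c[i],st[i,4],ray(p,c[i],.048),ray(p,c[i],zb))
    return p
E
python3 -c "
from h import *
s=r.sense();x=s['tcp_pos']
chain([x[0]+.0018,x[1]+.0015,.105],-165.8)
"
```

```text
from [0.5327 0.1648 0.1661] -165.78304273373115 d 0.06111329496721425 dy -0.01695726626886085
t 0.0814 -0.0033 0.0013 a 0.0001 0.0003 -0.0020
```

>>> play_rows([
  {"fingers": 1,"tx": 0.0814,"ty": -0.0033,"tz": 0.0013,"ax": 0,"ay": 0,"az": 0},
  {"fingers": 1,"tx": 0.0814,"ty": -0.0033,"tz": 0.0013,"ax": 0,"ay": 0,"az": 0},
  {"fingers": 1,"tx": 0.0814,"ty": -0.0033,"tz": 0.0013,"ax": 0,"ay": 0,"az": 0},
  {"fingers": 1,"tx": 0.0814,"ty": -0.0033,"tz": 0.0013,"ax": 0,"ay": 0,"az": 0},
])

```text
time_s: 9.42
tcp_pos: [0.5345, 0.1669, 0.1046]
ee_rot: [[-0.007, -0.969, -0.246], [-0.002, -0.246, 0.969], [-1.0, 0.008, -0.0]]
wrist_force: [1.1, -0.7, -2.8]
gripper_width: 0.457
```

```bash
python3 -c "
from fit import *
p=fit(); save(p,'w6.png')"
```

```text
9.5667 [0.5362 0.1684 0.1071] [ 0.4554  0.315  -3.8864] 0.4513930229384659 [-0.0019  0.0014 -1.    ]
[260.4712 140.7452] 208 [0.5444 0.126  0.048 ] [0.546  0.1219 0.0855]
[153.8647 145.8614] 303 [0.6061 0.1447 0.048 ] [0.5962 0.1371 0.0855]
[203.1786 190.2143] 56 [0.5715 0.1646 0.048 ] [0.5681 0.1533 0.0855]
[309.697  189.6061] 66 [0.5071 0.1479 0.048 ] [0.5156 0.1398 0.0855]
[256.9259 235.8025] 81 [0.5314 0.186  0.048 ] [0.5355 0.1708 0.0855]
```

```bash
python3 -c "
from h import *
chain([.5342,.1662,.098],-165.8)
"
```

```text
from [0.5362 0.1684 0.1071] -165.76642074409497 d 0.00961305679977306 dy -0.03357925590503896
t 0.0122 0.0033 -0.0021 a 0.0002 0.0006 -0.0005
```

>>> play_rows([
  {"fingers": 1,"tx": 0.0122,"ty": 0.0033,"tz": -0.0021,"ax": 0,"ay": 0,"az": 0},
  {"fingers": 1,"tx": 0.0122,"ty": 0.0033,"tz": -0.0021,"ax": 0,"ay": 0,"az": 0},
  {"fingers": 1,"tx": 0.0122,"ty": 0.0033,"tz": -0.0021,"ax": 0,"ay": 0,"az": 0},
])

```text
time_s: 9.82
tcp_pos: [0.5323, 0.1655, 0.0959]
ee_rot: [[-0.006, -0.969, -0.245], [-0.001, -0.245, 0.97], [-1.0, 0.006, 0.001]]
wrist_force: [-0.4, -0.4, -3.7]
gripper_width: 0.453
```

```bash
python3 -c "
from fit import *
p=fit(); p=fit();chain([.5342,.1662,.09],-165.8)"
```

```text
9.9667 [0.533  0.1659 0.0963] [-0.4056  0.5102 -3.4611] 0.4492666516746771 [-0.005 -0.    -1.   ]
[253.9298 145.5   ] 228 [0.5444 0.126  0.048 ] [0.5451 0.1226 0.0747]
[203.1207 190.1897] 58 [0.5671 0.159  0.048 ] [0.5647 0.151  0.0747]
[309.6418 189.5672] 67 [0.506  0.1433 0.048 ] [0.5122 0.1375 0.0747]
[174.56 221.68] 25 [0.5798 0.1825 0.048 ] [0.5757 0.1713 0.0747]
[256.9259 235.8025] 81 [0.5291 0.1794 0.048 ] [0.532  0.1686 0.0747]
10.1167 [0.5329 0.1659 0.0961] [-1.2907 -0.1416 -4.5073] 0.45234453619523673 [-0.0053 -0.0001 -1.    ]
[253.9119 145.467 ] 227 [0.5444 0.1261 0.048 ] [0.5452 0.1227 0.0745]
[203.1186 190.2203] 59 [0.5672 0.1591 0.048 ] [0.5648 0.1512 0.0745]
[309.6818 189.6212] 66 [0.5061 0.1434 0.048 ] [0.5122 0.1377 0.0745]
[256.9259 235.8025] 81 [0.5292 0.1794 0.048 ] [0.5321 0.1687 0.0745]
from [0.5329 0.1659 0.0961] -165.7997359331278 d 0.006288913586131745 dy -0.0002640668722051487
t 0.0082 -0.0018 -0.0001 a 0.0000 0.0004 -0.0016
```

>>> play_rows([
  {"fingers": 1,"tx": 0.004,"ty": -0.0016,"tz": 0,"ax": 0,"ay": 0,"az": 0},
  {"fingers": 1,"tx": 0.008,"ty": -0.0016,"tz": 0,"ax": 0,"ay": 0,"az": 0},
  {"fingers": 1,"tx": 0.011,"ty": -0.0016,"tz": 0,"ax": 0,"ay": 0,"az": 0},
  {"fingers": 1,"tx": 0.011,"ty": -0.0016,"tz": 0,"ax": 0,"ay": 0,"az": 0},
])

```text
time_s: 10.45
tcp_pos: [0.5334, 0.1658, 0.0868]
ee_rot: [[-0.007, -0.97, -0.245], [-0.001, -0.245, 0.97], [-1.0, 0.007, 0.001]]
wrist_force: [-0.9, -0.0, -3.8]
gripper_width: 0.452
```

```bash
python3 -c "
from fit import *
p=fit()"
```

```text
10.6 [0.5339 0.1661 0.0876] [ 0.6071 -0.1309 -3.977 ] 0.45306929898160736 [-0.0058 -0.0005 -1.    ]
[255.288 147.768] 250 [0.5444 0.126  0.048 ] [0.5451 0.1237 0.066 ]
[203.2222 190.2222] 54 [0.5671 0.1565 0.048 ] [0.5655 0.1511 0.066 ]
[309.6154 189.6462] 65 [0.5089 0.1416 0.048 ] [0.513  0.1377 0.066 ]
[257.    235.825] 80 [0.5309 0.1759 0.048 ] [0.5329 0.1686 0.066 ]
```

>>> play_rows([
  {"fingers": 1,"tx": 0.003,"ty": -0.0005,"tz": 0,"ax": 0,"ay": 0,"az": 0},
  {"fingers": 1,"tx": 0.006,"ty": -0.0005,"tz": 0,"ax": 0,"ay": 0,"az": 0},
  {"fingers": 1,"tx": 0.009,"ty": -0.0005,"tz": 0,"ax": 0,"ay": 0,"az": 0},
  {"fingers": 1,"tx": 0.009,"ty": -0.0005,"tz": 0,"ax": 0,"ay": 0,"az": 0},
])

```text
time_s: 10.93
tcp_pos: [0.5338, 0.166, 0.0803]
ee_rot: [[-0.007, -0.97, -0.245], [-0.001, -0.245, 0.97], [-1.0, 0.007, 0.001]]
wrist_force: [-0.7, -0.1, -4.2]
gripper_width: 0.448
```

>>> play_rows([
  {"fingers": 1,"tx": 0.0015,"ty": 0,"tz": 0,"ax": 0,"ay": 0,"az": 0},
  {"fingers": 1,"tx": 0.003,"ty": 0,"tz": 0,"ax": 0,"ay": 0,"az": 0},
  {"fingers": 1,"tx": 0.003,"ty": 0,"tz": 0,"ax": 0,"ay": 0,"az": 0},
])

```text
time_s: 11.18
tcp_pos: [0.5341, 0.1661, 0.0797]
ee_rot: [[-0.005, -0.969, -0.245], [-0.001, -0.245, 0.969], [-1.0, 0.005, 0.001]]
wrist_force: [-3.8, -0.9, 2.8]
gripper_width: 0.452
```

```bash
python3 -c "
from fit import *
p=fit();save(p,'w7.png')"
```

```text
11.3333 [0.5341 0.166  0.0796] [-5.0737 -1.7958  5.8202] 0.4555732059893769 [-0.0054 -0.0004 -1.    ]
[256.0364 149.7345] 275 [0.5445 0.126  0.048 ] [0.5449 0.1246 0.058 ]
[203.0566 190.4717] 53 [0.5669 0.1544 0.048 ] [0.566  0.1514 0.058 ]
[309.5455 189.6212] 66 [0.5111 0.1399 0.048 ] [0.5134 0.1378 0.058 ]
[257.     235.7857] 84 [0.5321 0.1728 0.048 ] [0.5332 0.1688 0.058 ]
```

>>> play_rows([
  {"fingers": 1,"tx": 0.0013,"ty": 0,"tz": 0,"ax": 0,"ay": 0,"az": 0},
  {"fingers": 1,"tx": 0.0013,"ty": 0,"tz": 0,"ax": 0,"ay": 0,"az": 0},
])

```text
time_s: 11.5
tcp_pos: [0.5341, 0.1661, 0.0795]
ee_rot: [[-0.005, -0.969, -0.246], [-0.001, -0.246, 0.969], [-1.0, 0.005, 0.001]]
wrist_force: [-6.7, -2.5, 11.5]
gripper_width: 0.453
```

```bash
python3 -c "
from fit import *
p=fit()
for n in ['scene','side']:
  p=cap(n); u,v=proj(p,[.53,.18,.07]).astype(int); I=p['image'][max(v-45,0):v+45,u-60:u+60]; cv2.imwrite('pics/c_'+n+'.png',cv2.cvtColor(cv2.resize(I,None,fx=4,fy=4,interpolation=cv2.INTER_CUBIC),cv2.COLOR_RGB2BGR))
a=cv2.imread('pics/c_side.png'); print(a.shape)"
```

```text
11.65 [0.5341 0.166  0.0795] [-6.5073 -2.6857 11.1274] 0.45653674317623677 [-0.0052 -0.0004 -1.    ]
[255.9783 149.8303] 277 [0.5445 0.126  0.048 ] [0.5449 0.1247 0.0579]
[203.0345 190.5   ] 58 [0.5668 0.1544 0.048 ] [0.566  0.1514 0.0579]
[309.4697 189.7121] 66 [0.5112 0.14   0.048 ] [0.5134 0.1378 0.0579]
[257.1647 235.8   ] 85 [0.532  0.1727 0.048 ] [0.5331 0.1687 0.0579]
(360, 480, 3)
```

View pics/c_side.png

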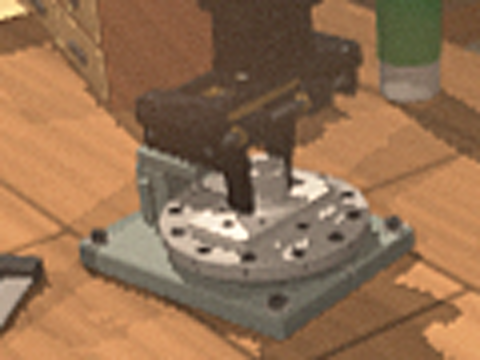

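>>> play_rows([
  {"fingers": -0.15,"tx": -0.001,"ty": 0,"tz": 0,"ax": 0,"ay": 0,"az": 0},
  {"fingers": -0.15,"tx": -0.002,"ty": 0,"tz": 0,"ax": 0,"ay": 0,"az": 0},
  {"fingers": -0.15,"tx": -0.003,"ty": 0,"tz": 0,"ax": 0,"ay": 0,"az": 0},
  {"fingers": -0.15,"tx": -0.004,"ty": 0,"tz": 0,"ax": 0,"ay": 0,"az": 0},
])

```text
time_s: 12.08
tcp_pos: [0.5346, 0.1665, 0.0807]
ee_rot: [[-0.005, -0.969, -0.245], [0.0, -0.245, 0.969], [-1.0, 0.005, 0.001]]
wrist_force: [-0.4, -0.4, -0.4]
gripper_width: 0.566
```

```bash
python3 -c "
from fit import *
p=fit()"
```

```text
12.2333 [0.5344 0.1663 0.0806] [-0.0759  0.8852  0.2627] 0.5796699987138894 [-0.0054 -0.0002 -1.    ]
[256.9151 149.3284] 271 [0.5445 0.1261 0.048 ] [0.5449 0.1246 0.059 ]
[310.0462 188.8769] 65 [0.5111 0.14   0.048 ] [0.5137 0.1377 0.059 ]
[204.2923 189.5077] 65 [0.5668 0.1543 0.048 ] [0.5659 0.1511 0.059 ]
[341.2073 223.9171] 193 [0.4885 0.1552 0.048 ] [0.4924 0.1519 0.059 ]
[258.1053 235.1353] 133 [0.5319 0.173  0.048 ] [0.5332 0.1686 0.059 ]
```

>>> play_rows([
  {"fingers": -0.15,"tx": -0.03,"ty": 0,"tz": 0,"ax": 0,"ay": 0,"az": 0},
  {"fingers": -0.15,"tx": -0.08,"ty": 0,"tz": 0,"ax": 0,"ay": 0,"az": 0},
  {"fingers": -1,"tx": -0.12,"ty": 0,"tz": 0,"ax": 0,"ay": 0,"az": 0},
  {"fingers": -1,"tx": -0.146,"ty": 0,"tz": 0,"ax": 0,"ay": 0,"az": 0},
])

```text
time_s: 12.57
tcp_pos: [0.5361, 0.1667, 0.1936]
ee_rot: [[-0.001, -0.969, -0.246], [0.001, -0.246, 0.969], [-1.0, 0.001, 0.002]]
wrist_force: [0.7, 0.1, 0.4]
gripper_width: 0.655
```

>>> play_rows([
  {"fingers": -1,"tx": 0,"ty": 0,"tz": 0.05,"ax": 0,"ay": 0,"az": 0},
  {"fingers": -1,"tx": 0,"ty": 0,"tz": 0.095,"ax": 0,"ay": 0,"az": 0},
  {"fingers": -1,"tx": 0,"ty": 0,"tz": 0.095,"ax": 0,"ay": 0,"az": 0},
  {"fingers": -1,"tx": 0,"ty": 0,"tz": 0.095,"ax": 0,"ay": 0,"az": 0},
])

```text
time_s: 12.9
tcp_pos: [0.5169, 0.2367, 0.1902]
ee_rot: [[-0.006, -0.969, -0.248], [-0.0, -0.248, 0.969], [-1.0, 0.006, 0.001]]
wrist_force: [0.1, 0.4, 0.3]
gripper_width: 0.935
```

Run:
```python
from h import *
for i in range(3): p=cap('wrist')
p=cap('wrist'); save(p,'w8.png'); s=r.sense(); print(s['time_s'],s['tcp_pos'],s['ee_rot'][:,0],s['gripper_width'])
for k,z in [('plunger_knob',.122),('bracket_top',.08),('flange_mid',.092-.022)]:
    for d in spotter.find_in(k,p)[:2]: print(k,d, ray(p,d['uv'],z))
print(proj(p,[.5165,.2363,.122]))
chain([.5165,.2363,.113],-165.8)
```

```text
13.1 [0.5174 0.2345 0.19  ] [-0.0062 -0.0008 -1.    ] 0.9940664326747731
plunger_knob {'uv': [255.9, 204.4], 'score': 0.88} [0.5174 0.2347 0.122 ]
plunger_knob {'uv': [253.8, 53.0], 'score': 0.53} [0.5413 0.1442 0.122 ]
bracket_top {'uv': [256.5, 139.8], 'score': 0.83} [0.5259 0.1979 0.08  ]
flange_mid {'uv': [256.2, 95.4], 'score': 0.68} [0.534  0.1665 0.07  ]
[256.6099 206.9856]
from [0.5175 0.2345 0.1902] -165.8733759232771 d 0.07720044252512179 dy 0.07337592327709785
t 0.1029 0.0001 0.0026 a -0.0004 0.0003 -0.0019
```

View pics/w8.png

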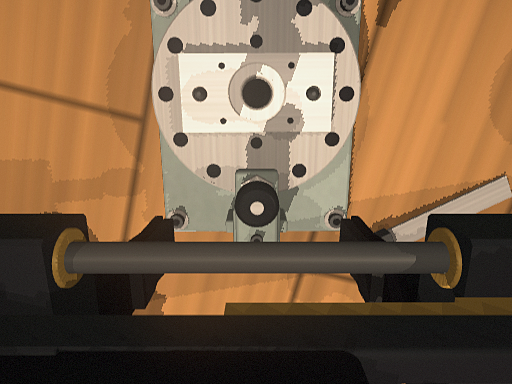

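>>> play_rows([
  {"fingers": -1,"tx": 0.05,"ty": 0,"tz": 0.0015,"ax": 0,"ay": 0,"az": 0},
  {"fingers": -1,"tx": 0.09,"ty": 0,"tz": 0.0015,"ax": 0,"ay": 0,"az": 0},
  {"fingers": -1,"tx": 0.1,"ty": 0,"tz": 0.0015,"ax": 0,"ay": 0,"az": 0},
  {"fingers": -1,"tx": 0.1,"ty": 0,"tz": 0.0015,"ax": 0,"ay": 0,"az": 0},
])

```text
time_s: 13.58
tcp_pos: [0.5155, 0.2349, 0.113]
ee_rot: [[-0.01, -0.97, -0.244], [-0.004, -0.244, 0.97], [-1.0, 0.011, -0.002]]
wrist_force: [0.2, -0.3, 0.1]
gripper_width: 0.996
```

Run:
```python
from h import *
for i in range(3): p=cap('wrist')
s=r.sense(); print(s['time_s'],s['tcp_pos'],s['ee_rot'][:,0],s['wrist_force'])
chain([.517,.2355,.1135],-165.8)
```

```text
13.7333 [0.518  0.237  0.1171] [-0.0027  0.0012 -1.    ] [0.0509 0.1864 1.1844]
from [0.518  0.237  0.1171] -165.7850694710306 d 0.0040136415315794325 dy -0.01493052896941549
t 0.0048 0.0017 -0.0016 a 0.0001 0.0006 -0.0007
```

>>> play_rows([
  {"fingers": -1,"tx": 0.0045,"ty": 0.0013,"tz": -0.0016,"ax": 0,"ay": 0,"az": 0},
  {"fingers": 0.1,"tx": 0.0045,"ty": 0.0013,"tz": -0.0016,"ax": 0,"ay": 0,"az": 0},
  {"fingers": 0.1,"tx": 0.0045,"ty": 0.0013,"tz": -0.0016,"ax": 0,"ay": 0,"az": 0},
  {"fingers": 0.1,"tx": 0.0045,"ty": 0.0013,"tz": -0.0016,"ax": 0,"ay": 0,"az": 0},
  {"fingers": 0.1,"tx": 0.0045,"ty": 0.0013,"tz": -0.0016,"ax": 0,"ay": 0,"az": 0},
])

```text
time_s: 14.15
tcp_pos: [0.5161, 0.2351, 0.1124]
ee_rot: [[-0.005, -0.969, -0.245], [0.0, -0.245, 0.969], [-1.0, 0.005, 0.001]]
wrist_force: [-0.3, -1.0, -0.0]
gripper_width: 0.781
```

Run:
```python
from h import *
for i in range(4): p=cap('wrist')
s=r.sense(); print(s['time_s'],s['tcp_pos'],s['ee_rot'][:,0],s['wrist_force'],s['gripper_width'])
chain([.517,.2355,.1125],-165.8)
```

```text
14.35 [0.516 0.235 0.112] [-0.0055 -0.0002 -1.    ] [0.0255 0.2883 0.2389] 0.604161884788931
from [0.516 0.235 0.112] -165.8077759804078 d 0.0012239339368839074 dy 0.00777598040778571
t -0.0007 -0.0015 0.0003 a -0.0000 0.0004 -0.0017
```

>>> play_rows([
  {"fingers": 1,"tx": 0,"ty": -0.001,"tz": 0,"ax": 0,"ay": 0,"az": 0},
  {"fingers": 1,"tx": 0,"ty": -0.001,"tz": 0,"ax": 0,"ay": 0,"az": 0},
  {"fingers": 1,"tx": 0,"ty": -0.001,"tz": 0,"ax": 0,"ay": 0,"az": 0},
  {"fingers": 1,"tx": 0,"ty": -0.001,"tz": 0,"ax": 0,"ay": 0,"az": 0},
  {"fingers": 1,"tx": 0,"ty": -0.001,"tz": 0,"ax": 0,"ay": 0,"az": 0},
])

```text
time_s: 14.77
tcp_pos: [0.5167, 0.2352, 0.1119]
ee_rot: [[-0.006, -0.969, -0.245], [-0.0, -0.245, 0.969], [-1.0, 0.006, 0.001]]
wrist_force: [0.4, -0.8, 0.0]
gripper_width: 0.327
```

>>> play_rows([
  {"fingers": 1,"tx": 0,"ty": 0,"tz": 0,"ax": 0,"ay": 0,"az": 0},
  {"fingers": 1,"tx": 0,"ty": 0,"tz": 0,"ax": 0,"ay": 0,"az": 0},
  {"fingers": 1,"tx": 0,"ty": 0,"tz": 0,"ax": 0,"ay": 0,"az": 0},
  {"fingers": 1,"tx": 0,"ty": 0,"tz": 0,"ax": 0,"ay": 0,"az": 0},
  {"fingers": 1,"tx": 0,"ty": 0,"tz": 0,"ax": 0,"ay": 0,"az": 0},
])

```text
time_s: 15.18
tcp_pos: [0.5167, 0.2351, 0.1119]
ee_rot: [[-0.006, -0.969, -0.245], [-0.0, -0.245, 0.969], [-1.0, 0.006, 0.001]]
wrist_force: [0.3, 0.8, -1.1]
gripper_width: 0.328
```

>>> play_rows([
  {"fingers": 1,"tx": -0.002,"ty": 0,"tz": 0,"ax": 0,"ay": 0,"az": 0},
  {"fingers": 1,"tx": -0.004,"ty": 0,"tz": 0,"ax": 0,"ay": 0,"az": 0},
  {"fingers": 1,"tx": -0.006,"ty": 0,"tz": 0,"ax": 0,"ay": 0,"az": 0},
  {"fingers": 1,"tx": -0.008,"ty": 0,"tz": 0,"ax": 0,"ay": 0,"az": 0},
  {"fingers": 1,"tx": -0.008,"ty": 0,"tz": 0,"ax": 0,"ay": 0,"az": 0},
])

```text
time_s: 15.6
tcp_pos: [0.5166, 0.2351, 0.1175]
ee_rot: [[-0.006, -0.97, -0.245], [-0.0, -0.245, 0.97], [-1.0, 0.006, 0.001]]
wrist_force: [2.9, 0.4, -9.5]
gripper_width: 0.326
```

>>> play_rows([
  {"fingers": 1,"tx": -0.002,"ty": 0,"tz": 0,"ax": 0,"ay": 0,"az": 0},
  {"fingers": 1,"tx": -0.004,"ty": 0,"tz": 0,"ax": 0,"ay": 0,"az": 0},
  {"fingers": 1,"tx": -0.006,"ty": 0,"tz": 0,"ax": 0,"ay": 0,"az": 0},
  {"fingers": 1,"tx": -0.006,"ty": 0,"tz": 0,"ax": 0,"ay": 0,"az": 0},
])

```text
time_s: 15.93
tcp_pos: [0.5166, 0.2351, 0.1223]
ee_rot: [[-0.006, -0.97, -0.245], [-0.0, -0.245, 0.97], [-1.0, 0.006, 0.001]]
wrist_force: [3.4, 1.4, -11.4]
gripper_width: 0.33
```

Run:
```python
from h import *
for i in range(4): p=cap('wrist')
s=r.sense(); print(s['time_s'],s['tcp_pos'],s['ee_rot'][:,0],s['wrist_force'],s['gripper_width'])
```

```text
16.1333 [0.5166 0.2351 0.1222] [-0.006  -0.0004 -1.    ] [  3.7729   1.0503 -12.1732] 0.32602522067144435
```

>>> play_rows([
  {"fingers": 1,"tx": -0.0015,"ty": 0,"tz": 0,"ax": 0,"ay": 0,"az": 0},
  {"fingers": 1,"tx": -0.003,"ty": 0,"tz": 0,"ax": 0,"ay": 0,"az": 0},
  {"fingers": 1,"tx": -0.003,"ty": 0,"tz": 0,"ax": 0,"ay": 0,"az": 0},
])

```text
time_s: 16.38
tcp_pos: [0.5166, 0.2351, 0.124]
ee_rot: [[-0.006, -0.97, -0.245], [-0.0, -0.245, 0.97], [-1.0, 0.006, 0.001]]
wrist_force: [5.3, 0.8, -15.1]
gripper_width: 0.328
```

>>> play_rows([
  {"fingers": 1,"tx": -0.001,"ty": 0,"tz": 0,"ax": 0,"ay": 0,"az": 0},
  {"fingers": 1,"tx": -0.001,"ty": 0,"tz": 0,"ax": 0,"ay": 0,"az": 0},
  {"fingers": 1,"tx": -0.001,"ty": 0,"tz": 0,"ax": 0,"ay": 0,"az": 0},
])

```text
time_s: 16.63
tcp_pos: [0.5165, 0.2351, 0.1241]
ee_rot: [[-0.007, -0.97, -0.245], [-0.0, -0.245, 0.97], [-1.0, 0.007, 0.001]]
wrist_force: [6.0, 2.5, -19.1]
gripper_width: 0.328
```

Run:
```python
from h import *
for i in range(4): p=cap('wrist')
s=r.sense(); print(s['time_s'],s['tcp_pos'],s['ee_rot'][:,0],s['wrist_force'],s['gripper_width'])
```

```text
16.8333 [0.5165 0.2351 0.1241] [-0.0066 -0.0004 -1.    ] [  5.9545   1.319  -19.1355] 0.32609720632595807
```

Run:
```python
from h import *
for i in range(8): p=cap('wrist')
s=r.sense(); print(s['time_s'],s['tcp_pos'],s['wrist_force'],s['gripper_width'])
save(p,'w9.png'); q=cap('side'); u,v=proj(q,[.52,.2,.08]).astype(int)
I=q['image'][v-50:v+50,u-64:u+64]
cv2.imwrite('pics/fin.png',np.hstack([cv2.cvtColor(cv2.resize(I,(400,312),interpolation=cv2.INTER_CUBIC),cv2.COLOR_RGB2BGR),cv2.resize(cv2.imread('pics/w9.png'),(400,312))]))
```

```text
17.2333 [0.5165 0.2351 0.1241] [  6.5199   1.7122 -17.5384] 0.32735223931974833
```

View pics/fin.png

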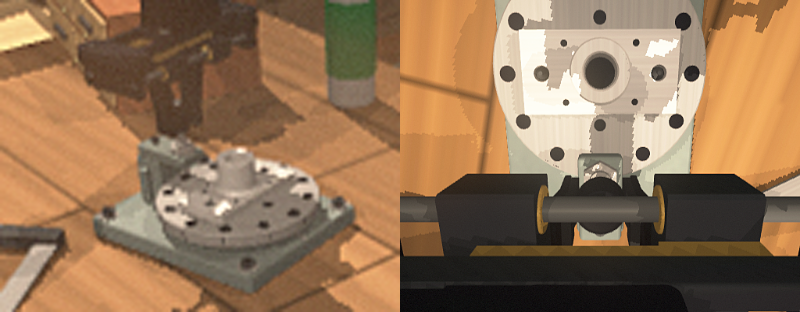

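The flange sits flat with both dowels showing in its holes, the table has not turned, and the knob is held at the stop with a steady force. I'm handing the job in.

```bash
python3 -c "
from h import *
print(job.finish_job())"
```

```text
the job is handed in; nothing more can be done
None
```

The aluminium flange is on the two dowels, flush on the turntable and boss up. The arm is still holding the plunger knob, pulled up to its stop. I handed the job in at about 17 s of the 48 s allowed.

- **Flange:** I gripped it by the boss and lowered it until the height read 0.0796 m, which is flush. About 1 mm of extra downward command raised the push to roughly 11 N with almost no further descent. Only then did I let go. Both dowels show in the holes in the last picture.
- **Plunger:** I gripped the knob at 0.112 m and lifted it 12.2 mm by the arm's reading. The force then rose from 12 N to 18–19 N with no further travel, so I take it to be at the stop. Height, force and grip width held steady over the last 0.4 s.
- **Table and bystanders:** The table looks unturned in the last pictures. I did not aim at or notice touching anything else on the bench, but I made no separate check of each bystander.

**What disagreed:** the arm settles 2–4 mm away from where some moves end, so I corrected each approach by camera. The knob's gripped width also read 28.5 mm against the nominal 30 mm, but it did not slip.

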